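# Light up the open gearbox with the dock lamp

### The job

Press the green charge-stop button on the lamp dock fully down and let it come back up, then draw the stick lamp out of the dock and hold it level over the open gearbox housing, light window facing down, with the window over the middle of the opening and about 10 cm above the rim. Do not touch the housing with the lamp and leave the other things on the bench where they are. Finish while still holding the lamp there, steady: do not put it down or let go.

Things in the scene. Friction and masses are not known exactly. Their poses are not given: they have to be found in the camera images.
- lamp: Stick work lamp: bar 200 mm long, 34 wide (its y), 26 thick (its x), 0.13-0.25 kg. Lower 85 mm black rubber, rest orange. Origin: centre of the foot end; z along the bar to the head end. Its +x face has the pale light window, and looks down and away from the robot at the start. Starts in the dock, leaning 45 degrees, head up and away from the robot. Mass centre 90 mm from the foot.
- lamp_grip (a point): Point on the lamp's centre line, 100 mm from the foot: a good place to grip it across its 34 mm width (closing along its y); both sides are free there. A 14 mm wide tongue of the dock lies under the lamp up to 116 mm from the foot.
- lamp_window (a point): Centre of the pale light window (26 x 66 mm), on the +x face, 150 mm from the foot.
- dock: Charging dock, fixed: grey base 200 x 100 x 18 mm, black square socket leaning 45 degrees; the lamp foot sits 55 mm deep in it, 2-3 mm play. Origin: under the base; x away from the robot in the lean direction, z up. The lamp comes out along its own length (up and away from the robot), free after 60 mm.
- dock_seat (a point): Where the centre of the lamp's foot sits when it is home in the dock: 20 mm before the dock's origin, 35 mm up.
- stop_button_top (a point): Centre of the top of the dock's green round push button (28 mm across), on the base plate 70 mm before the dock's origin on the robot's side; it faces straight up. Pressed downwards.
- stop_button (a joint): Travel of the green button: 0 released, 0.006 m fully down; a spring, about 5 N at full travel.
- housing: Cast aluminium gearbox housing, fixed to the bench: a box 140 x 140 x 100 mm high, open on top, walls 8 mm, a steel motor inside (up to 82 mm high), and a brass handwheel 92 mm across on its far side reaching 104 mm from its centre. Origin under its centre.
- housing_mouth (a point): Centre of the housing's open top, at rim height (100 mm above the bench).
- tape: Bystander, loose: roll of masking tape, 90 mm across, 22 mm high. Leave it where it is.
- mug: Bystander, loose: white mug, 80 mm across, 95 mm high. Leave it where it is.
- flask: Bystander, loose: dark steel flask, 72 mm across, 200 mm high. Leave it where it is.
- screwdriver: Bystander, loose: red-handled screwdriver lying down. Leave it where it is.
- wrench: Bystander, loose: steel wrench lying down. Leave it where it is.
- pliers: Bystander, loose: red-handled pliers lying down, 150 mm long. Leave it where it is.
There are look-alikes about, which are no part of the job. What is shaped like the housing but orange is not meant. Of the things that look like the lamp, the smaller one is meant.

How it is judged:
On the way, in this order (a step that is already met when the one before it is completed fails the run):
1. the green button is fully down while the lamp is still home in the dock (value of joint stop_button above 0.005 m and distance between lamp and dock_seat below 0.012 m), for 0.05 s.
2. the button is let go and back up, the lamp still home (value of joint stop_button below 0.0015 m and distance between lamp and dock_seat below 0.012 m), for 0.1 s.
3. the lamp is drawn out of the dock and held in the fingers (distance between lamp and dock_seat above 0.07 m and contact force between lamp and the fingers above 1 N and contact force between lamp and dock below 0.1 N), for 0.2 s.
At the end, for the whole second after the job is handed in: Fingers hold the lamp (over 1 N), still, clear of housing and dock; level within 10 degrees, window down within 11 degrees, window centre within 35 mm sideways of the middle of the opening and 60 to 150 mm above the rim; button up (contact force between lamp and the fingers above 1 N and angle between lamp's own x axis and vertical above 2.9416 rad and angle between lamp's own z axis and vertical between 1.4008 and 1.7408 rad and horizontal distance between lamp_window and housing_mouth below 0.035 m and z of lamp_window in the frame of housing_mouth between 0.06 and 0.15 m and contact force between lamp and housing below 0.1 N and contact force between lamp and dock below 0.1 N and value of joint stop_button below 0.0015 m and linear speed of lamp below 0.03 m/s and angular speed of lamp below 0.2 rad/s); the arm keeps its last pose, push and grip.
It fails at once if the lamp hits the housing (contact force between lamp and housing above 2 N).
It fails at once if a bystander (tape, mug, flask, screwdriver, wrench, pliers) is moved more than 30 mm (distance of any of tape, mug, flask, screwdriver, wrench, pliers from where it was at the start of the episode above 0.03 m).
It also fails if it takes over 51 s, if anything falls off the work surface, if the arm or the gripper's body presses on something with over 40 N, if the wrist force passes 120 N, or if a joint passes its speed limit or range.

### The arm

A 7-joint arm with a two-finger parallel gripper is mounted at the origin on the work surface. World frame = base frame: x ahead of the robot, y to its left, z up, the work surface at z = 0. Lengths are in m, angles in rad, forces in N, time in s.
With the tool pointing down it reaches from about 0.35 to 0.9 m from the base axis. Payload 7.2 kg.
Tool frame: the origin (TCP) lies on the front face of the gripper's body, between the roots of the fingers; the fingertips stand 80 mm ahead of it and the grasp point (between the pads) lies 61 mm ahead of it (robot.grasp_offset is the z of the grasp point in the tool frame, in m); z points along the fingers, y is the line along which they close (so a half turn about z gives the same grasp; the last joint's range is limited). The gripper opens to 88 mm and grips with 3 to 60 N. Pads are 20 mm wide; open, the fingers measure 115 mm over their backs; the gripper's body (75 mm by 178 mm) begins 61 mm behind the grasp point.
Start: joints at [-1.339, 0.411, -0.013, 1.596, 0.006, 1.134, -0.082], TCP at [0.185, 0.597, 0.303] pointing down, gripper open.
Joint ranges: [-2.95, 2.95], [-0.29, 1.99], [-1.47, 1.44], [0.14, 2.54], [-1.03, 4.17], [0.13, 1.85], [-2.86, 2.86]. Speed limits (rad/s): [2.39, 2.39, 3.01, 3.01, 3.14, 3.14, 3.14].

### API

Orientations are given as a rotation vector (axis times angle).
In Python, from plant import get_state, snapshot, job, robot gives the robot as it stands.
- The arm moves only by the tool arm_command, never from a script. Its arguments are lists of equal length, an entry for each row: "slide": the shift along the tool's x, y, z in cm, a list of three; "angular": the turn, a rotation vector about the tool's x, y, z in degrees, a list of three; "grip": the opening, from 0 (shut) to 1 (fully open). A call has 1 to 5 rows; each row shifts and turns the commanded pose from where the row before left it, along the tool's axes as they then stand; what a row does not reach is not made up. A row lasts 1/10 s, in which the tool goes at most 50 mm and 8.59 degrees, less where a joint would pass 70% of its speed; a pose out of reach is approached as far as the arm can. A call is refused whole if a number of a shift passes 5 or a number of a turn 8.59, either way. A call with a gripper value outside its range is refused whole. The fingers move at their own pace and stop on an object; "force" is the grip in N (left out, the last holds). Time passes only in rows, so rows that do not move let the fingers close. It gives the time, the measured TCP pose, the force, the opening and the grip force at its end, in the units of the state.
- get_state(): the state, without advancing time (a new reading comes with each control period).
- snapshot(name): name is "scene" or "top" or "wrist"; returns a dict with "frame" (480x640x3 uint8, red, green, blue), "mtx" (3x3 intrinsics, pixels), "view" (4x4, takes a point from world to camera coordinates). Camera axes: x right, y down, z forward; pixel columns grow to the right and rows downward; lengths in m; the calibration is good to about 2 mm. A picture is of the moment at which its call begins. There is no depth.
- job.hand_in(): hands the job in; it is judged then, once.
The state is a dict: "time": time; "qpos": joint angles; "qvel": joint speeds; "joint_torque": joint torques, N m; "ee_pos": TCP position; "orientation": TCP orientation; "force": force on the tool from outside, world axes, zero at the start; "torque": the same for the moment, N m; "grip_width": opening from 0.0 (shut) to 1.0 (fully open); "grip_force": force on a finger pad.
Only numpy, scipy, OpenCV 4.12 (cv2) and the standard library are available. Lean on these libraries where they do the work, as an engineer would, in place of code of your own. Each camera call takes 0.05 s, during which the arm holds its last target. There are 200 camera calls.

## Working session

There is one attempt and no reset: what is moved stays moved. The work goes in short steps, Python scripts to look and compute and a tool call to move; the robot and the scene stay as the last step left them, time stands still between calls to the robot, and variables do not carry over. Pictures are saved under pics/ and viewed, at most 10 in all, crops included, and the job is handed in when it is done.

Besides the shell and the picture viewer there is one more tool, called as name(argument=value, ...) on one line, values as JSON. arm_command: Moves the arm, as the interface text tells. Its arguments: {"type":"object","properties":{"slide":{"type":"array","items":{"type":"array","items":{"type":"number"}}},"angular":{"type":"array","items":{"type":"array","items":{"type":"number"}}},"grip":{"type":"array","items":{"type":"number"}},"force":{"type":"number"}},"required":["slide","angular","grip"]}

```bash
mkdir -p pics
python3 - <<'E'
from plant import get_state, snapshot
import cv2,pickle
d={}
for n in("scene","top"):
    s=snapshot(n);d[n]=s;cv2.imwrite(f"pics/{n}0.png",s["frame"][:,:,::-1]);print(n,s["mtx"].round(1).tolist(),s["view"].round(3).tolist())
pickle.dump(d,open("d.pkl","wb"))
s=get_state();print(s)
E
```

```text
scene [[474.8, 0.0, 311.1], [0.0, 474.8, 236.6], [0.0, 0.0, 1.0]] [[0.767, 0.642, 0.008, -0.424], [0.368, -0.43, -0.824, -0.109], [-0.525, 0.635, -0.566, 1.483], [0.0, 0.0, 0.0, 1.0]]
top [[607.8, 0.0, 315.9], [0.0, 607.8, 240.6], [0.0, 0.0, 1.0]] [[-0.018, -1.0, -0.015, 0.022], [-0.985, 0.02, -0.168, 0.56], [0.169, 0.012, -0.986, 1.635], [0.0, 0.0, 0.0, 1.0]]
{'time': 0.1, 'qpos': array([-1.33922921,  0.41181447, -0.01270583,  1.59696025,  0.00561714,
        1.13428256, -0.08219765]), 'qvel': array([ 4.85823885e-04, -2.18296666e-03, -1.18601975e-03, -2.12767635e-03,
        8.82703179e-04, -7.76145925e-05,  5.38925877e-04]), 'joint_torque': array([ 3.78194003e-03, -5.89100647e+01,  6.44364841e-01, -2.91716981e+01,
       -5.37174521e-02,  1.43930461e-02,  7.26856024e-05]), 'ee_pos': array([0.1844977 , 0.5967943 , 0.30189655]), 'orientation': array([-4.69053967e-01, -3.10628220e+00,  2.23955309e-03]), 'force': array([ 0.2769595 ,  0.3638664 , -0.26628982]), 'torque': array([-0.00346891, -0.02736778,  0.01294288]), 'grip_force': 0.0, 'grip_width': 0.9967928551794819}
```

View pics/scene0.png

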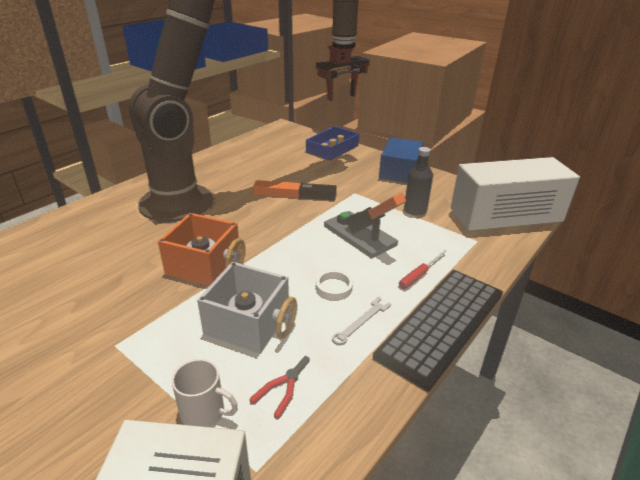

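View pics/top0.png

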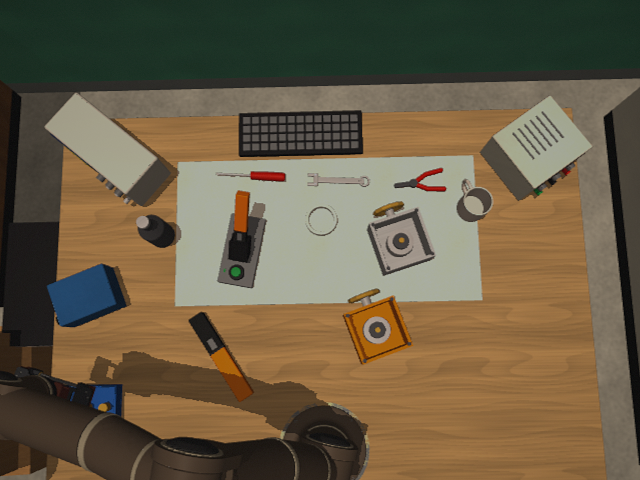

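Both views agree. Lamp candidates are the one in the dock (top 241,215) and the larger one lying on the bench (220,355). Housing candidates are the grey one (401,240) and the orange look-alike (377,329). I choose the docked lamp and the grey housing, and will check them in a close crop.

Run:
```python
import cv2,pickle,numpy as np
d=pickle.load(open("d.pkl","rb"))
t=d["top"]["frame"][:,:,::-1];s=d["scene"]["frame"][:,:,::-1]
R=lambda im,x,y,w,h,k:cv2.resize(im[y:y+h,x:x+w],None,fx=k,fy=k,interpolation=cv2.INTER_CUBIC)
a=R(t,205,180,80,120,5);b=R(t,360,190,80,120,5)
cv2.imwrite("pics/c1.png",np.hstack([a,b]))
cv2.imwrite("pics/c2.png",R(s,315,180,100,75,8))
```

```text
(no output)
```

View pics/c1.png

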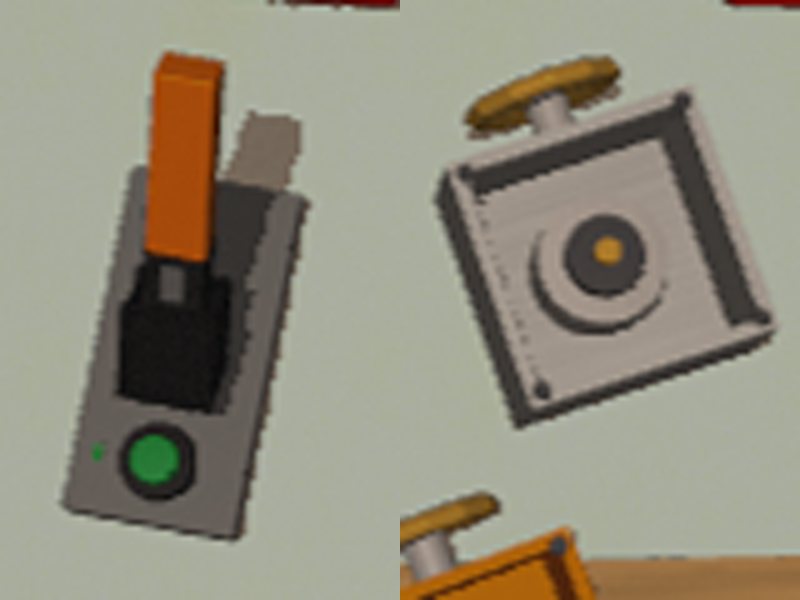

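View pics/c2.png

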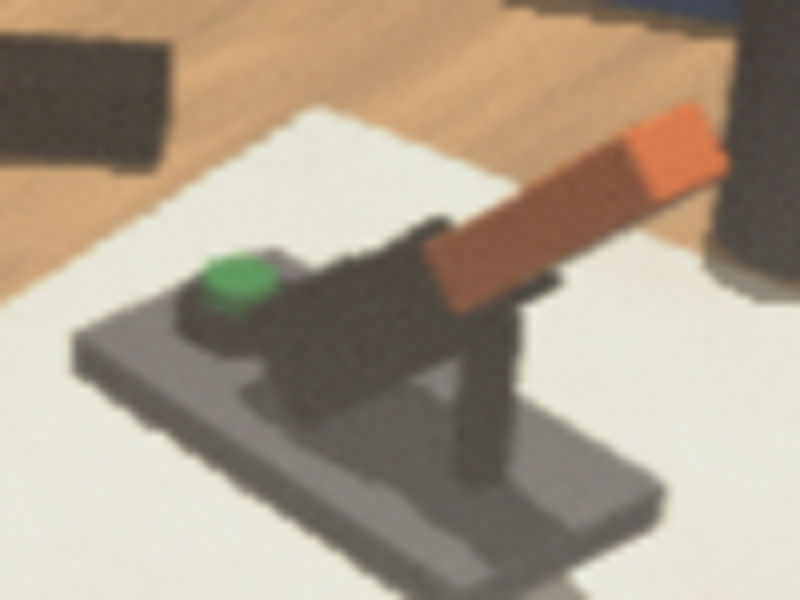

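The crops confirm the choice. The docked lamp has its head at top (242,193) and the green button is at (235,272). The grey housing's rim corners are top (369,224), (418,208), (434,255) and (386,271). Next I fit the dock pose and the mouth position.

```bash
cat > h.py <<'E'
import numpy as np
from scipy.spatial.transform import Rotation as R
def proj(c,p):
    q=c["mtx"]@(c["view"][:3,:3]@p+c["view"][:3,3]);return q[:2]/q[2]
def ray(c,uv,z):
    V=c["view"];o=-V[:3,:3].T@V[:3,3];d=V[:3,:3].T@np.linalg.solve(c["mtx"],[*uv,1]);return o+d*(z-o[2])/d[2]
def goal(p,Rm):   # world goal -> remaining slide (cm, tool axes) and turn (deg, tool axes)
    from plant import get_state
    s=get_state();C=R.from_rotvec(s["orientation"])
    print("t",round(s["time"],2),"pos",s["ee_pos"].round(4),"q",s["qpos"].round(2))
    print(" slide cm",(C.inv().apply(p-s["ee_pos"])*100).round(2)," turn deg",np.degrees((C.inv()*R.from_matrix(Rm)).as_rotvec()).round(1))
E
python3 - <<'E'
from h import *;import pickle,plant
from scipy.optimize import least_squares
d=pickle.load(open("d.pkl","rb"));T,S=d["top"],d["scene"]
ta=lambda u,v:(205+(u+.5)/5-.5,180+(v+.5)/5-.5); tb=lambda u,v:(360+(u+.5)/5-.5,190+(v+.5)/5-.5); sc=lambda u,v:(315+(u+.5)/8-.5,180+(v+.5)/8-.5)
print([a for a in dir(plant.robot) if a[0]!='_'])
obs=[(T,ta(154,460),"b"),(S,sc(240,278),"b"),(T,ta(190,66),(.1214,0,.1764)),(S,sc(677,152),(.1214,0,.1764)),
(T,ta(66,503),(-.1,.05,.018)),(T,ta(238,530),(-.1,-.05,.018)),(T,ta(306,203),(.1,-.05,.018)),(T,ta(136,170),(.1,.05,.018)),(S,sc(73,340),(-.1,-.05,.018) ),(S,sc(663,490),(.1,-.05,.018))]
obs[8]=None; obs=[o for o in obs if o]
def f(x):
    r=[]
    for c,uv,p in obs:
        p=np.array((-.07,0,x[3]) if p=="b" else p,float)
        r+=list(proj(c,R.from_euler("z",x[2]).apply(p)+[x[0],x[1],0])-uv)
    return r
s=least_squares(f,[.5,.1,0,.035],loss="soft_l1");print(s.x.round(4),np.degrees(s.x[2]));print(np.reshape(f(s.x),(-1,2)).round(1).tolist())
print([ray(T,tb(*q),.1).round(4).tolist() for q in[(45,172),(290,92),(375,328),(130,408),(210,250)]])
E
```

```text
['Unreachable', 'grasp_offset']
[ 0.5476  0.2209 -0.1933  0.0376] -11.07713653392732
[[0.3, 0.3], [-0.5, -0.1], [-0.2, 0.4], [0.4, -0.3], [-0.7, -0.1], [0.0, 0.7], [-0.1, -3.1], [-0.6, -2.4], [-23.9, 13.1]]
[[0.5937, -0.1323, 0.1], [0.6349, -0.2657, 0.1], [0.5054, -0.3049, 0.1], [0.4652, -0.1731, 0.1], [0.5493, -0.219, 0.1]]
```

Run:
```python
from h import *;import pickle
from scipy.optimize import least_squares
d=pickle.load(open("d.pkl","rb"));T,S=d["top"],d["scene"]
ta=lambda u,v:(205+(u+.5)/5-.5,180+(v+.5)/5-.5); sc=lambda u,v:(315+(u+.5)/8-.5,180+(v+.5)/8-.5)
obs=[(T,ta(154,460),"b"),(S,sc(240,278),"b"),(T,ta(190,66),(.1214,0,.1764)),(S,sc(677,152),(.1214,0,.1764)),
(T,ta(66,503),(-.1,.05,.018)),(T,ta(238,530),(-.1,-.05,.018)),(T,ta(306,203),(.1,-.05,.018)),(T,ta(136,170),(.1,.05,.018)),(S,sc(73,340),(-.1,-.05,.018) ),(S,sc(663,487),(.1,.05,.018))]
def f(x):
    r=[]
    for c,uv,p in obs:
        if p=="b":p=(-.07,0,x[3])
        elif abs(p[1])>.01:p=(p[0]+x[4],p[1],p[2])
        r+=list(proj(c,R.from_euler("z",x[2]).apply(p)+[x[0],x[1],0])-uv)
    return r
s=least_squares(f,[.5,.1,0,.035,0],loss="soft_l1");x=s.x;print(x.round(4),np.degrees(x[2]));print(np.reshape(f(x),(-1,2)).round(1).tolist())
np.save("dock.npy",x)
Y=R.from_euler("z",x[2]);b=Y.apply([-.07,0,x[3]])+[x[0],x[1],0];g=Y.apply([.0507,0,.1057])+[x[0],x[1],0];print("button",b,"grip",g)
Rb=Y.as_matrix()@np.diag([-1,1,-1.]);Rb2=Y.as_matrix()@np.diag([1,-1,-1.])
for M in(Rb,Rb2):goal(b+[0,0,.08+.03],M)
```

```text
[ 0.5483  0.2198 -0.1998  0.0382 -0.0033] -11.447444432683918
[[0.6, -0.1], [-0.4, -0.1], [0.6, 0.2], [0.2, 0.1], [-0.7, 0.7], [-0.1, 1.7], [0.3, -2.1], [-0.2, -1.6], [-0.5, -1.1], [1.2, -0.3]]
button [0.47972055 0.23364896 0.03820695] grip [0.59801948 0.20969375 0.1057    ]
t 0.1 pos [0.1845 0.5968 0.3019] q [-1.34  0.41 -0.01  1.6   0.01  1.13 -0.08]
 slide cm [-38.93 -25.96  15.41]  turn deg [-0.1  0.  -5.7]
t 0.1 pos [0.1845 0.5968 0.3019] q [-1.34  0.41 -0.01  1.6   0.01  1.13 -0.08]
 slide cm [-38.93 -25.96  15.41]  turn deg [0.000e+00 1.000e-01 1.743e+02]
```

arm_command(slide=[[-3.9,-2.6,0],[-3.9,-2.6,0],[-3.9,-2.6,0],[-3.9,-2.6,0],[-3.9,-2.6,0]], angular=[[0,0,0],[0,0,0],[0,0,0],[0,0,0],[0,0,0]], grip=[0,0,0,0,0], force=20)

```text
time: 0.6
ee_pos: [0.3333, 0.4136, 0.3024]
orientation: [-0.469, -3.106, 0.001]
force: [0.6, 0.2, -0.5]
grip_width: 0.584
grip_force: 0.0
```

arm_command(slide=[[-3.9,-2.6,0],[-3.9,-2.6,0],[-3.9,-2.6,0],[-3.9,-2.6,0],[-3.9,-2.6,0]], angular=[[0,0,0],[0,0,0],[0,0,0],[0,0,0],[0,0,-5.7]], grip=[0,0,0,0,0])

```text
time: 1.1
ee_pos: [0.4812, 0.2318, 0.3026]
orientation: [-0.313, -3.126, 0.0]
force: [-0.2, 0.0, 0.4]
grip_width: 0.127
grip_force: 0.0
```

```bash
cat >> h.py <<'E'
X=np.load("dock.npy");Y=R.from_euler("z",X[2]);O=np.array([X[0],X[1],0])
Rb=Y.as_matrix()@np.diag([-1,1,-1.]);B=Y.apply([-.07,0,X[3]])+O;G=Y.apply([.0507,0,.1057])+O
Rg=Rb@R.from_euler("y",45,degrees=True).as_matrix()
E
python3 - <<'E'
from h import *
print(Y.inv().apply(Rg[:,2]),Y.inv().apply(Rg[:,0]))
goal(B+[0,0,.09],Rb)
E
```

```text
[-7.07106781e-01 -9.76268795e-18 -7.07106781e-01] [-7.07106781e-01 -1.54837785e-17  7.07106781e-01]
t 1.1 pos [0.4812 0.2318 0.3026] q [-0.69  0.25  0.19  1.83 -0.05  1.06  0.88]
 slide cm [ 0.18  0.15 17.44]  turn deg [-0. -0.  0.]
```

arm_command(slide=[[0.2,0.1,4],[0,0,4],[0,0,4],[0,0,3],[0,0,1.7]], angular=[[0,0,0],[0,0,0],[0,0,0],[0,0,0],[0,0,0]], grip=[0,0,0,0,0])

```text
time: 1.6
ee_pos: [0.4773, 0.2342, 0.1328]
orientation: [-0.314, -3.123, 0.004]
force: [-0.3, 0.1, -0.5]
grip_width: 0.006
grip_force: 0.0
```

```bash
sed -i 's/"y",45/"y",-45/' h.py
python3 - <<'E'
from h import *;import cv2
from plant import snapshot
goal(B+[0,0,.08],Rb)
s=snapshot("scene");im=s["frame"][:,:,::-1];cv2.imwrite("pics/s1.png",cv2.resize(im[130:255,290:440],None,fx=5,fy=5,interpolation=2)[:600,:750])
E
```

```text
t 1.6 pos [0.4773 0.2342 0.1328] q [-0.67  0.47  0.15  1.99 -0.11  0.69  0.92]
 slide cm [-0.25  0.    1.46]  turn deg [-0.2 -0.2 -0. ]
```

View pics/s1.png

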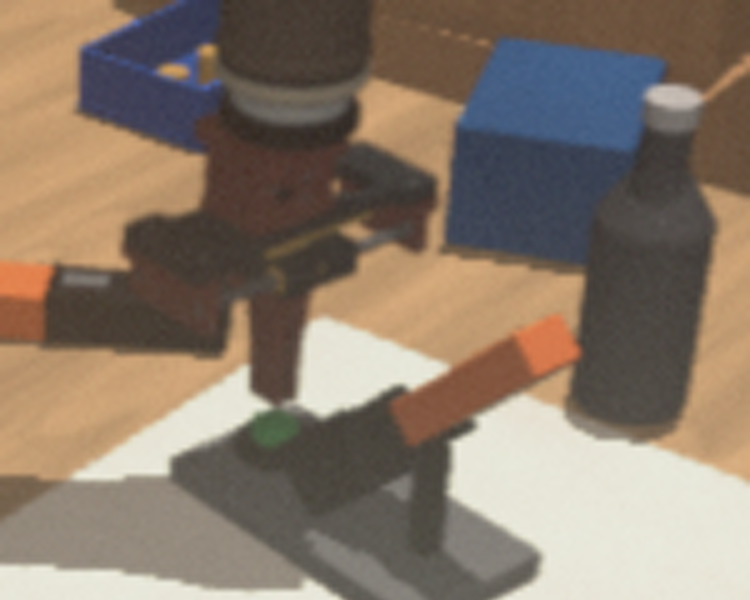

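The closed fingertips (crop 275,400) stand just over the button (275,430), and everything else is untouched. Pressing now.

arm_command(slide=[[-0.2,0,0.7],[0,0,0.5],[0,0,0.3],[0,0,0.2],[0,0,0]], angular=[[0,0,0],[0,0,0],[0,0,0],[0,0,0],[0,0,0]], grip=[0,0,0,0,0])

```text
time: 2.15
ee_pos: [0.481, 0.2347, 0.1192]
orientation: [0.314, 3.125, 0.001]
force: [-0.5, -0.3, 2.3]
grip_width: 0.007
grip_force: 1.0
```

arm_command(slide=[[0,0,0.2],[0,0,0.1],[0,0,0.1],[0,0,0]], angular=[[0,0,0],[0,0,0],[0,0,0],[0,0,0]], grip=[0,0,0,0])

```text
time: 2.55
ee_pos: [0.481, 0.2347, 0.1149]
orientation: [0.314, 3.125, 0.001]
force: [0.0, -0.4, 3.2]
grip_width: 0.01
grip_force: 2.3
```

arm_command(slide=[[0,0,0.1],[0,0,0.1],[0,0,0]], angular=[[0,0,0],[0,0,0],[0,0,0]], grip=[0,0,0])

```text
time: 2.85
ee_pos: [0.4811, 0.2347, 0.1141]
orientation: [0.314, 3.125, 0.002]
force: [-3.7, -2.5, 19.4]
grip_width: 0.005
grip_force: 9.6
```

Hard stop at 19 N, so the button is fully down. Releasing.

arm_command(slide=[[0,0,-1],[0,0,-1],[0,0,-3],[0,0,-4],[0,0,-4]], angular=[[0,0,0],[0,0,0],[0,0,0],[0,0,0],[0,0,0]], grip=[0,0,0,0.7,0.7])

```text
time: 3.35
ee_pos: [0.4798, 0.2341, 0.2435]
orientation: [-0.314, -3.124, 0.002]
force: [0.3, 0.8, 0.7]
grip_width: 0.149
grip_force: 0.0
```

arm_command(slide=[[0,0,-1],[0,0,0],[0,0,0],[0,0,0],[0,0,0]], angular=[[0,-7.5,0],[0,-7.5,0],[0,-7.5,0],[0,-7.5,0],[0,-7.5,0]], grip=[0.7,0.7,0.7,0.7,0.7])

```text
time: 3.85
ee_pos: [0.4804, 0.2322, 0.2522]
orientation: [0.259, 2.537, -0.089]
force: [1.1, -0.5, -0.6]
grip_width: 0.603
grip_force: 0.0
```

Run:
```python
from h import *
goal(G-Rg[:,2]*(.061+.07),Rg)
goal(G-Rg[:,2]*.061,Rg)
```

```text
t 3.85 pos [0.4804 0.2322 0.2522] q [-1.14  0.2   0.39  2.19  0.82  0.57 -0.06]
 slide cm [0.77 0.18 5.98]  turn deg [ -0.5 -11.   -0. ]
t 3.85 pos [0.4804 0.2322 0.2522] q [-1.14  0.2   0.39  2.19  0.82  0.57 -0.06]
 slide cm [-0.57  0.24 12.85]  turn deg [ -0.5 -11.   -0. ]
```

arm_command(slide=[[0,0,0],[0,0.2,2],[0,0,2],[0,0,0]], angular=[[0,-7.5,0],[0,0,0],[0,0,0],[0,0,0]], grip=[0.7,0.7,0.7,0.7])

```text
time: 4.25
ee_pos: [0.506, 0.2261, 0.2189]
orientation: [0.254, 2.452, -0.112]
force: [-0.3, -0.2, 0.1]
grip_width: 0.701
grip_force: 0.0
```

Run:
```python
from h import *;import cv2
from plant import snapshot
goal(G-Rg[:,2]*.061,Rg)
a=snapshot("wrist");cv2.imwrite("pics/w1.png",a["frame"][:,:,::-1])
tip=G+0
hd=Y.apply([.1214,0,.1764])+O
print(proj(a,G),proj(a,hd),proj(a,G-Rg[:,2]*.013+Rg[:,1]*.017),proj(a,G-Rg[:,2]*.013-Rg[:,1]*.017))
```

```text
t 4.25 pos [0.506  0.2261 0.2189] q [-1.18  0.31  0.47  2.23  1.09  0.48 -0.34]
 slide cm [0.49 0.39 8.61]  turn deg [-1.2 -6.1  0.1]
[323.71442481 252.71541055] [322.52543539 398.4013604 ] [352.23940791 257.23842306] [295.37253722 256.75430194]
```

View pics/w1.png

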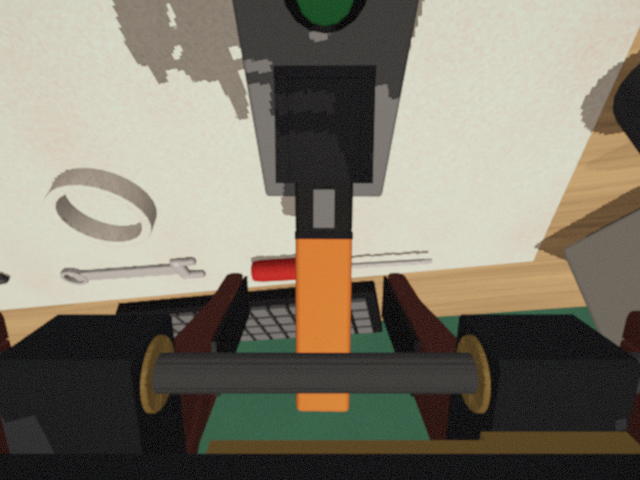

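The wrist view shows the lamp centred (edges at columns 296 and 351 near row 257, prediction 295 and 352) and open fingers either side. Finishing the tilt and closing in.

arm_command(slide=[[0.2,0.3,0],[0.2,0.1,1.5],[0,0,1.5],[0,0,0]], angular=[[-1.2,-3,0],[0,-3,0],[0,0,0],[0,0,0]], grip=[0.7,0.7,0.7,0.7])

```text
time: 4.7
ee_pos: [0.5243, 0.2273, 0.1957]
orientation: [0.233, 2.347, -0.095]
force: [0.6, -0.3, 0.5]
grip_width: 0.696
grip_force: 0.0
```

Run:
```python
from h import *
goal(G-Rg[:,2]*.061,Rg)
```

```text
t 4.7 pos [0.5243 0.2273 0.1957] q [-1.25  0.41  0.56  2.27  1.5   0.41 -0.79]
 slide cm [ 1.01 -0.27  5.62]  turn deg [ 0.1 -0.   0. ]
```

arm_command(slide=[[0.5,-0.2,0.5],[0.5,0,1],[0,0,1],[0,0,1],[0,0,0]], angular=[[0,0,0],[0,0,0],[0,0,0],[0,0,0],[0,0,0]], grip=[0.7,0.7,0.7,0.7,0.7])

```text
time: 5.2
ee_pos: [0.5416, 0.2219, 0.1647]
orientation: [0.235, 2.346, -0.093]
force: [0.7, 0.8, 0.5]
grip_width: 0.703
grip_force: 0.0
```

Run:
```python
from h import *
goal(G-Rg[:,2]*.061,Rg)
```

```text
t 5.2 pos [0.5416 0.2219 0.1647] q [-1.18  0.5   0.54  2.26  1.69  0.38 -1.  ]
 slide cm [ 0.1  -0.09  2.15]  turn deg [ 0.2  0.  -0.1]
```

arm_command(slide=[[0.1,-0.1,1],[0,0,1],[0,0,0],[0,0,0],[0,0,0]], angular=[[0,0,0],[0,0,0],[0,0,0],[0,0,0],[0,0,0]], grip=[0.7,0.7,0.7,0.3,0.3], force=30)

```text
time: 5.7
ee_pos: [0.5539, 0.2188, 0.1499]
orientation: [0.234, 2.347, -0.092]
force: [0.1, -0.0, -0.3]
grip_width: 0.558
grip_force: 0.0
```

arm_command(slide=[[0,0,0],[0,0,0],[0,0,0]], angular=[[0,0,0],[0,0,0],[0,0,0]], grip=[0.2,0.2,0.2])

```text
time: 6.0
ee_pos: [0.5541, 0.2188, 0.1494]
orientation: [0.234, 2.347, -0.093]
force: [-2.3, -0.4, 1.8]
grip_width: 0.386
grip_force: 30.0
```

Run:
```python
from h import *
goal(G-Rg[:,2]*.061,Rg)
```

```text
t 6.0 pos [0.5541 0.2188 0.1494] q [-1.13  0.54  0.51  2.25  1.79  0.37 -1.09]
 slide cm [-0.08 -0.02  0.17]  turn deg [ 0.2 -0.  -0. ]
```

Width is 34 mm, so the lamp is gripped. Drawing it out along −x of the tool.

arm_command(slide=[[-0.5,0,0],[-1,0,0],[-1.5,0,0],[-1.5,0,0],[-1.5,0,0]], angular=[[0,0,0],[0,0,0],[0,0,0],[0,0,0],[0,0,0]], grip=[0.2,0.2,0.2,0.2,0.2])

```text
time: 6.5
ee_pos: [0.5955, 0.2103, 0.1915]
orientation: [0.233, 2.349, -0.093]
force: [-2.9, 0.1, -0.8]
grip_width: 0.389
grip_force: 30.0
```

arm_command(slide=[[-1.5,0,0],[-1.5,0,0],[-1.5,0,0],[-1.5,0,0],[0,0,0]], angular=[[0,0,0],[0,0,0],[0,0,0],[0,0,0],[0,0,0]], grip=[0.2,0.2,0.2,0.2,0.2])

```text
time: 7.0
ee_pos: [0.6389, 0.2007, 0.2357]
orientation: [0.237, 2.345, -0.092]
force: [0.5, 0.8, -2.4]
grip_width: 0.384
grip_force: 30.0
```

Run:
```python
from h import *
goal(G-Rg[:,2]*.061-Rg[:,0]*.12,Rg)
```

```text
t 7.0 pos [0.6389 0.2007 0.2357] q [-1.05  0.45  0.6   2.06  1.22  0.29 -0.34]
 slide cm [0.15 0.07 0.14]  turn deg [ 0.2  0.1 -0.2]
```

arm_command(slide=[[-2,0,-2],[-2,0,-2],[-2,0,-2],[0,0,0],[0,0,0]], angular=[[0,0,0],[0,0,0],[0,0,0],[0,6,0],[0,7.5,0]], grip=[0.2,0.2,0.2,0.2,0.2])

```text
time: 7.5
ee_pos: [0.6368, 0.2006, 0.3183]
orientation: [0.256, 2.539, -0.081]
force: [0.1, -1.4, -2.5]
grip_width: 0.385
grip_force: 30.0
```

arm_command(slide=[[0,0,0],[0,0,0],[0,0,0],[0,0,0],[0,0,0]], angular=[[0,7.5,0],[0,7.5,0],[0,7.5,0],[0,7.5,0],[0,1.5,0]], grip=[0.2,0.2,0.2,0.2,0.2])

```text
time: 8.0
ee_pos: [0.6395, 0.1975, 0.3171]
orientation: [0.322, 3.082, -0.015]
force: [1.1, -0.3, -2.0]
grip_width: 0.385
grip_force: 30.0
```

```bash
cat >> h.py <<'E'
F=np.array([.5493,-.219,0])-Y.apply([.05,0,0])+[0,0,.276]
E
python3 - <<'E'
from h import *
goal(F,Rb)
E
```

```text
t 8.0 pos [0.6395 0.1975 0.3171] q [-0.46  0.46  0.11  1.49 -0.02  1.16  1.01]
 slide cm [  5.4  -42.63   4.1 ]  turn deg [-0.3  2.5 -0.5]
```

arm_command(slide=[[0.5,-2,0],[0.5,-3.5,0],[0.5,-4,0],[0.5,-4,0],[0.5,-4,0]], angular=[[0,0,0],[0,0,0],[0,0,0],[0,0,0],[0,0,0]], grip=[0.2,0.2,0.2,0.2,0.2])

```text
time: 8.5
ee_pos: [0.577, 0.0318, 0.3168]
orientation: [0.315, 3.078, -0.016]
force: [-0.0, -1.0, -1.2]
grip_width: 0.388
grip_force: 30.0
```

arm_command(slide=[[0.5,-4,0],[0.5,-4,0],[0.5,-4,0],[0.5,-4,0],[0.5,-4,0]], angular=[[0,0,0],[0,0,0],[0,0,0],[0,0,0],[0,0,0]], grip=[0.2,0.2,0.2,0.2,0.2])

```text
time: 9.0
ee_pos: [0.5119, -0.1588, 0.3163]
orientation: [0.315, 3.079, -0.016]
force: [1.7, -0.3, -3.0]
grip_width: 0.385
grip_force: 30.0
```

arm_command(slide=[[0.4,-3,0],[0,-1.5,0],[0,0,1],[0,0,1],[0,0,0]], angular=[[0,0,0],[0,0,0],[0,0,0],[0,0,0],[0,0,0]], grip=[0.2,0.2,0.2,0.2,0.2])

```text
time: 9.5
ee_pos: [0.5008, -0.199, 0.2947]
orientation: [0.312, 3.083, -0.011]
force: [-0.9, 0.8, -2.7]
grip_width: 0.383
grip_force: 30.0
```

Run:
```python
from h import *
goal(F,Rb)
```

```text
t 9.5 pos [ 0.5008 -0.199   0.2947] q [ 0.07  0.25  0.26  1.86 -0.08  1.    1.74]
 slide cm [-0.07 -0.99  1.87]  turn deg [-0.1  2.5 -0.1]
```

arm_command(slide=[[0,-1,0.8],[0,0,0.8],[0,0,0],[0,0,0]], angular=[[0,2.5,0],[0,0,0],[0,0,0],[0,0,0]], grip=[0.2,0.2,0.2,0.2])

```text
time: 9.9
ee_pos: [0.4997, -0.2101, 0.2808]
orientation: [0.318, 3.123, -0.004]
force: [0.4, 0.4, -1.8]
grip_width: 0.386
grip_force: 30.0
```

Run:
```python
from h import *;import cv2
from plant import snapshot
goal(F,Rb)
s=snapshot("scene");cv2.imwrite("pics/s2.png",cv2.resize(s["frame"][170:360,150:350,::-1],None,fx=3,fy=3,interpolation=2))
w=snapshot("wrist");cv2.imwrite("pics/w2.png",w["frame"][:,:,::-1])
from plant import get_state
p=get_state()["ee_pos"]+[0,0,-.061]
off=lambda d,z,y:proj(s,p+Y.apply([d,y,z])).round(1)
for d in(-.1,.1):print([((off(d,z,y)-[150,170])*3).round() for y in(-.017,.017) for z in(-.013,.013)])
```

```text
t 9.9 pos [ 0.4997 -0.2101  0.2808] q [ 0.09  0.29  0.27  1.84 -0.09  1.02  1.76]
 slide cm [-0.03  0.11  0.48]  turn deg [-0.1  0.2 -0.2]
[array([137., 139.]), array([132., 108.]), array([179., 124.]), array([175.,  93.])]
[array([286., 272.]), array([283., 238.]), array([331., 252.]), array([329., 219.])]
```

View pics/s2.png

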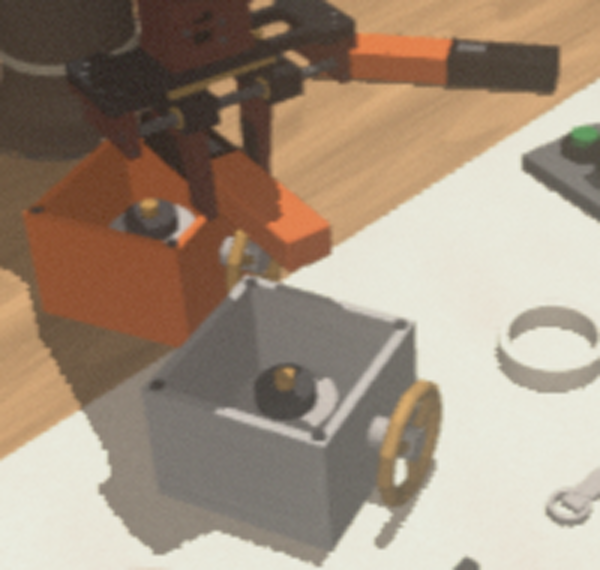

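View pics/w2.png

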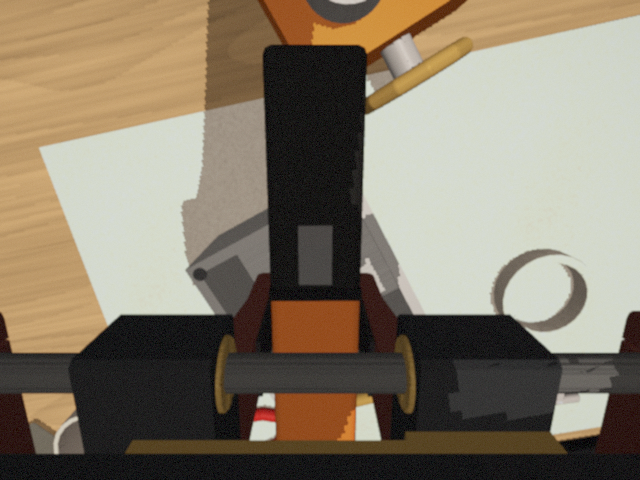

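The lamp's head corners in the scene crop (287,272) and (330,252) match the level-pose prediction (286,272) and (331,252). The window is therefore centred over the grey mouth and about 10.7 cm above the rim, and the wrist view shows the bar straight in the fingers.

```bash
python3 -c "
from plant import job,get_state
s=get_state();print(abs(s['qvel']).max(),s['grip_force']);print(job.hand_in())"
```

```text
0.004971236494916909 29.99327301979065
the job is handed in; nothing more can be done
None
```

I pressed the green button to its stop and released it, then drew the lamp out. I handed in holding it still and level, window down, centred about 10.7 cm above the grey housing's rim; the judge's verdict was not shown.

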